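# Line up a vacuum filtration manifold for the steel funnel

### The job

Line up the vacuum filtration manifold to draw through the dark grey steel funnel only, pushing each lever round to its stop with a fingertip, never gripping it: first shut the valve of the place that has no funnel (lever across its pipe), then open the valve under the steel funnel (lever in line with its pipe, pointing at you), and last swing the red three-way lever from the vent to the vacuum line, so that it points right toward the trap bottle. Leave the clear funnel's valve shut, and both funnels and everything else on the bench where they stand.

Things in the scene. Friction and masses are not known exactly. Their poses are not given: they have to be found in the camera images.
- manifold: vacuum filtration manifold: steel tube 32 mm thick, 430 mm long, axis 55 mm high, fixed. Origin on the worktop, x away from the robot, y left along the tube. Tube axis at x -0.05; brass three-way valve's stem at x -0.05, y -0.20. Three filter places, order varies, stems at x 0, y 0.185, 0.06, -0.065; all sleeves swing above everything below 90 mm
- trap (a point): top of the small trap bottle (70 mm wide, blue cap) behind the right end of the manifold; the thin pipe over it, its highest part, is 172 mm above the worktop. Keep clear
- st_bare: filter place WITHOUT a funnel, its bare perforated filter support showing; origin on the worktop below its valve stem; +x to the funnel base (away from the robot), +y left along the tube. Fixed. Tube (top 71 mm high) crosses 50 mm in front of the stem; at the stem, bonnet and gland up to 87 mm; funnel base 66 mm wide, top 80 mm high, 130 mm behind the stem
- st_steel: filter place with the dark grey steel funnel; origin on the worktop below its valve stem; +x to the funnel base (away from the robot), +y left along the tube. Fixed. Tube (top 71 mm high) crosses 50 mm in front of the stem; at the stem, bonnet and gland up to 87 mm; funnel base 66 mm wide, top 80 mm high, 130 mm behind the stem
- st_clear: filter place with the clear plastic funnel (orange foot); origin on the worktop below its valve stem; +x to the funnel base (away from the robot), +y left along the tube. Fixed. Tube (top 71 mm high) crosses 50 mm in front of the stem; at the stem, bonnet and gland up to 87 mm; funnel base 66 mm wide, top 80 mm high, 130 mm behind the stem
- bare_lever (a joint): lever of the place without a funnel, blue sleeve, rad: 0 = open, in line with its pipe, pointing to the robot (station -x); 1.571 = shut, across its pipe, pointing left (station +y). Growing = clockwise from above. Hard stops at both ends; stays where left, about 2.5 N at the sleeve moves it. Starts open, 0 to 0.2
- steel_lever (a joint): lever of the place with the steel funnel, blue sleeve, rad: 0 = open, in line with its pipe, pointing to the robot (station -x); 1.571 = shut, across its pipe, pointing left (station +y). Growing = clockwise from above. Hard stops at both ends; stays where left, about 2.5 N at the sleeve moves it. Starts shut, 1.42 to 1.57
- clear_lever (a joint): lever of the place with the clear funnel, blue sleeve, rad: 0 = open, in line with its pipe, pointing to the robot (station -x); 1.571 = shut, across its pipe, pointing left (station +y). Growing = clockwise from above. Hard stops at both ends; stays where left, about 2.5 N at the sleeve moves it. Starts shut, 1.5 to 1.57
- threeway_lever (a joint): three-way lever at the tube's right end, red sleeve, rad: 0 = vent, pointing to the robot (manifold -x) over the copper-coloured silencer; 1.571 = vacuum, pointing right (manifold -y) along the thin line that leads to the trap bottle. Growing = counter-clockwise from above. Hard stops; stays where left, about 2.5 N moves it. Starts 0 to 0.2
- bare_arm (a point): mid-sleeve of the bare place's lever, 55 mm out from the stem axis, 103 mm above the worktop. Frame turns with the lever: -x points from the stem out along the arm, z up. Sleeve 13 mm wide, 96 to 110 mm above the worktop, 25 to 80 mm from the stem axis
- steel_arm (a point): mid-sleeve of the steel funnel place's lever, 55 mm out from the stem axis, 103 mm above the worktop. Frame turns with the lever: -x points from the stem out along the arm, z up. Sleeve 13 mm wide, 96 to 110 mm above the worktop, 25 to 80 mm from the stem axis
- clear_arm (a point): mid-sleeve of the clear funnel place's lever, 55 mm out from the stem axis, 103 mm above the worktop. Frame turns with the lever: -x points from the stem out along the arm, z up. Sleeve 13 mm wide, 96 to 110 mm above the worktop, 25 to 80 mm from the stem axis
- threeway_arm (a point): mid-sleeve of the red three-way lever, 55 mm out from the stem axis, 103 mm above the worktop. Frame turns with the lever: -x points from the stem out along the arm, z up. Sleeve 13 mm wide, 96 to 110 mm above the worktop, 25 to 80 mm from the stem axis
- steel_funnel: loose dark grey steel filter funnel, 64 mm wide, 75 mm high, standing on its base (top 155 mm above the worktop); origin at the centre of its underside; not to be moved
- clear_funnel: loose clear plastic filter funnel with orange foot, 65 mm wide, 75 mm high, standing on its base (top 155 mm above the worktop); origin at the centre of its underside; not to be moved
- petri_dish: lower of two stacked petri dishes, 63 mm wide, 15 mm high, bystander; origin under its centre
- petri_dish_top: upper of the two stacked petri dishes, bystander; origin under its centre
- tweezers: steel tweezers lying flat, 122 mm long, bystander
- lab_timer: small white timer lying flat, 66 x 66 x 18 mm, bystander
- wash_bottle: green bottle with white cap, 66 mm wide, 138 mm high, bystander; origin under its centre
- conical_flask: conical flask, 63 mm wide, 109 mm high, bystander; origin under its centre
- marker: marker pen with red cap lying flat, 140 mm long, bystander
- tape_roll: blue tape roll lying flat, 52 mm wide, 14 mm high, bystander

How it is judged:
By the outcome, as a careful person would: the job done as asked, in the order asked, and still so for the second after the job is handed in, with the robot touching nothing.
It also fails if it takes over 58 s, if anything falls off the work surface, if the arm or the gripper's body presses on something with over 40 N, if the wrist force passes 120 N, or if a joint passes its speed limit or range.

### The arm

A 6-joint arm with a two-finger parallel gripper is mounted at the origin on a cart in front of the work surface, level with it; the furniture and walls round the work are solid. World frame = base frame: x ahead of the robot, y to its left, z up, the work surface at z = 0. Lengths are in m, angles in degrees, forces in N, time in s.
With the tool pointing down it reaches from about 0.4 to 0.825 m from the base axis. Payload 7 kg.
Tool frame: the origin (TCP) lies between the finger pads; the fingertips stand 14 mm ahead of it and the grasp point (between the pads) lies 5 mm behind it (r.tips_ahead is the distance from the TCP to the fingertips, in m); z points along the fingers, y is the direction in which the jaws open and shut (so a half turn about z gives the same grasp; the last joint's range is limited). The gripper opens to 88 mm and grips with 3 to 60 N. Pads are 19 mm wide; open, the fingers measure 130 mm over their backs; the gripper's body (78 mm by 193 mm) begins 47 mm behind the grasp point.
Start: joints at [-58.608, 20.546, 0.682, 0, -70.136, -16.507], TCP at [0.173, -0.652, 0.241] pointing down, gripper open.
Joint ranges: [-176.03, 176.03], [-82.01, 121.73], [-58.28, 71.71], [-173.87, 95.51], [-174.79, -0.11], [-173.66, 173.66]. Speed limits (degrees/s): [136.94, 136.94, 172.46, 180, 180, 180].

### API

Orientations are given as [roll, pitch, yaw] about the fixed x, y, z axes, in that order (R = Rz(yaw) Ry(pitch) Rx(roll)).
In Python, from plant import r gives the robot as it stands.
- The arm moves only by the tool apply_moves, never from a script. Its arguments are lists of equal length, an entry for each row: "slide": the shift along the tool's x, y, z as a fraction of full scale, a list of three; "turn": the turn, a rotation vector about the tool's x, y, z as a fraction of full scale, a list of three; "jaw": the closure, from 0 (fully open) to 1 (shut). In form: {"slide": [[dx, dy, dz], ...], "turn": [[wx, wy, wz], ...], "jaw": [jaw, ...]}. A call has 1 to 8 rows; each row shifts and turns the commanded pose from where the row before left it, along the tool's axes as they then stand; what a row does not reach is not made up. Full scale, the value 1, is 0.1 m for a shift and 1.5 rad for a turn. A row lasts 1/10 s, in which the tool goes at most 50 mm and 8.59 degrees, less where a joint would pass 70% of its speed; a pose out of reach is approached as far as the arm can. A call with a number of a shift or a turn outside -1 to 1 is refused whole. A call with a gripper value outside its range is refused whole. The fingers move at their own pace and stop on an object; "newtons" is the grip in N (left out, the last holds). Time passes only in rows, so rows that do not move let the fingers close. It gives the time, the measured TCP pose, the force and the opening at its end, in the units of the state.
- r.get_state(): the state, without advancing time (a new reading comes with each control period).
- r.capture(name): name is "scene" or "top" or "wrist"; returns a dict with "pixels" (384x512x3 uint8, blue, green, red), "depth" (384x512 float32, m along the optical axis (not along the pixel's ray), 0 where there is no reading), "fx", "fy", "cx", "cy" (pixels), "dist_coeffs" ([k1, k2, p1, p2, k3] as OpenCV has them; the pictures are not rectified), "rvec" (rotation vector, rad) and "tvec" (3), from world to camera coordinates, as OpenCV has them. Camera axes: x right, y down, z forward; pixel columns grow to the right and rows downward; lengths in m; the calibration is good to about 2 mm. A picture is of the moment at which its call begins.
- r.close_job(): hands the job in, once; it reports no verdict.
The state is a dict: "time_s": time; "joints": joint angles; "qd": joint speeds; "joint_torque": joint torques, N m; "tcp_pos": TCP position; "eef_rot": TCP orientation; "contact_force": force on the tool from outside, world axes, zero at the start; "moment": the same for the moment, N m; "gripper_width": finger opening in m.
Only numpy, scipy, OpenCV 4.12 (cv2) and the standard library are available. Lean on these libraries where they do the work, as an engineer would, in place of code of your own. Each camera call takes 0.05 s, during which the arm holds its last target.

## Working session

There is one attempt and no reset: what is moved stays moved. The work goes in short steps, Python scripts to look and compute and a tool call to move; the robot and the scene stay as the last step left them, time stands still between calls to the robot, and variables do not carry over. Pictures are saved under pics/ and viewed, and the job is handed in when it is done.

Besides the shell and the picture viewer there is one more tool, called as name(argument=value, ...) on one line, values as JSON. apply_moves: Moves the arm, as the interface text tells. Shift numbers are shares of 0.1 m and turn numbers shares of 1.5 rad, none past 1 either way. Its arguments: {"type":"object","properties":{"slide":{"type":"array"},"turn":{"type":"array"},"jaw":{"type":"array"},"newtons":{"type":"number"}},"required":["slide","turn","jaw"]}

```bash
mkdir -p pics; ls
python3 - <<'E'
from plant import r
import cv2,numpy as np,pickle
print(r.get_state(), r.tips_ahead)
for n in ["scene","top"]:
    c=r.capture(n); cv2.imwrite(f"pics/{n}0.png",c["pixels"]); pickle.dump(c,open(f"{n}0.pkl","wb"))
    print(n,{k:v for k,v in c.items() if k not in("pixels","depth")})
E
```

```text
pics
{'time_s': 0.0, 'joints': array([-5.86086053e+01,  2.05899926e+01,  6.34411317e-01, -1.99351588e-02,
       -7.01345531e+01, -1.65085108e+01]), 'qd': array([-0.04069056,  0.03496483,  0.04604425, -0.07043137,  0.12964181,
        0.00095173]), 'joint_torque': array([ 1.04900992e-03, -5.82720709e+01,  2.93060321e+01,  6.99753106e+00,
        6.84678686e-03, -1.65378224e-04]), 'tcp_pos': array([ 0.17324968, -0.65191769,  0.23964436]), 'eef_rot': array([ 1.79908256e+02, -7.64692064e-03, -1.65123899e+02]), 'contact_force': array([ 1.45553551, -0.4675315 , -1.00091138]), 'moment': array([-0.00266196, -0.02418825, -0.0113994 ]), 'gripper_width': 0.0878643691392426} 0.014
scene {'fx': 451.31259010773886, 'fy': 451.31259010773886, 'cx': 258.4508091375927, 'cy': 191.92085429972357, 'dist_coeffs': array([-0.11152521,  0.        ,  0.        ,  0.        ,  0.        ]), 'rvec': array([ 1.87604119, -1.65807328,  0.68115208]), 'tvec': array([-0.13961628,  0.47620109,  1.44543874])}
top {'fx': 360.65988675167944, 'fy': 360.65988675167944, 'cx': 255.82731231381157, 'cy': 190.2154073294787, 'dist_coeffs': array([-0.09708717,  0.        ,  0.        ,  0.        ,  0.        ]), 'rvec': array([ 2.23796764, -2.17615558,  0.09333401]), 'tvec': array([-0.12647189,  0.57246634,  1.32642117])}
```

View pics/scene0.png

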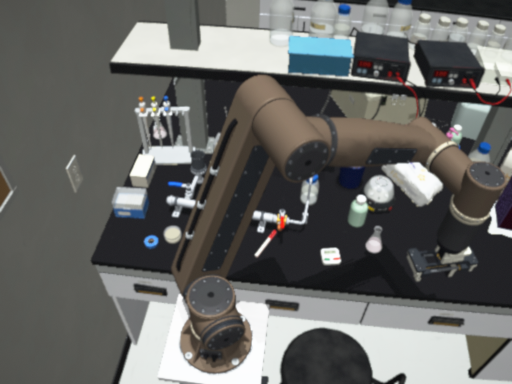

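View pics/top0.png

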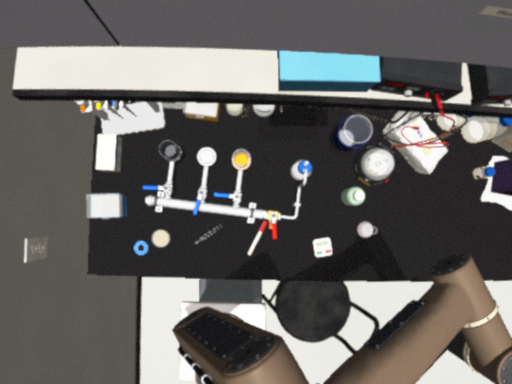

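```bash
cat > h.py <<'E'
import cv2,numpy as np,pickle
def cam(c):
    K=np.array([[c["fx"],0,c["cx"]],[0,c["fy"],c["cy"]],[0,0,1]]);R=cv2.Rodrigues(c["rvec"])[0];return K,R
def toplane(c,uv,z):
    K,R=cam(c); n=cv2.undistortPoints(np.array(uv,float).reshape(-1,1,2),K,c["dist_coeffs"]).reshape(-1,2)
    d=np.c_[n,np.ones(len(n))]@R; o=-R.T@np.array(c["tvec"]).ravel()
    return o+d*((z-o[2])/d[:,2])[:,None]
def proj(c,p):
    K,R=cam(c); return cv2.projectPoints(np.array(p,float).reshape(-1,1,3),c["rvec"],np.array(c["tvec"]),K,c["dist_coeffs"])[0].reshape(-1,2)
E
python3 - <<'E'
from h import *
c=pickle.load(open("top0.pkl","rb"))
im=c["pixels"]
cv2.imwrite("pics/topz.png",cv2.resize(im[130:270,110:330],(792,504),interpolation=cv2.INTER_CUBIC))
hsv=cv2.cvtColor(im,cv2.COLOR_BGR2HSV)
b=cv2.inRange(hsv,(105,150,80),(125,255,255)); rd=cv2.inRange(hsv,(0,150,90),(8,255,255))|cv2.inRange(hsv,(172,150,90),(180,255,255))
for nm,m in(("blue",b),("red",rd)):
    n,l,s,ce=cv2.connectedComponentsWithStats(m)
    for i in range(1,n):
        if s[i,4]>12 and 130<ce[i][1]<280: 
            ys,xs=np.where(l==i);P=toplane(c,np.c_[xs,ys],0.108)[:,:2]
            e,v=np.linalg.eigh(np.cov(P.T)); print(nm,s[i],ce[i].round(1),P.mean(0).round(4),"ang",np.degrees(np.arctan2(v[1,1],v[0,1])).round(1),"len",np.sqrt(12*e).round(3))
E
```

```text
blue [299 161  14  12  82] [305.  166.6] [ 0.6588 -0.2783] ang 92.3 len [0.032 0.053]
blue [485 168  11   8  73] [490.1 171.3] [ 0.6664 -0.9793] ang 94.5 len [0.027 0.041]
blue [142 185  15   6  84] [149.4 187.3] [0.5701 0.2625] ang 88.0 len [0.02  0.052]
blue [213 191  16   8  82] [220.6 194.6] [0.552  0.0138] ang 84.8 len [0.021 0.052]
blue [124 195   2  19  20] [124.  204.2] [0.5087 0.3491] ang -177.0 len [0.003 0.067]
blue [192 200   8  16  50] [195.9 208.1] [0.5027 0.0978] ang 166.8 len [0.015 0.06 ]
blue [143 241   5  11  18] [145.6 245.1] [0.3701 0.2678] ang -159.1 len [0.012 0.042]
red [442 142   6   3  13] [444.8 142.8] [ 0.7648 -0.7969] ang 77.0 len [0.009 0.022]
red [260 220   9  12  53] [263.6 225.3] [ 0.4499 -0.1382] ang 156.5 len [0.016 0.04 ]
red [271 224   7  16  89] [274.  231.4] [ 0.4297 -0.1748] ang -175.1 len [0.02  0.053]
```

View pics/topz.png

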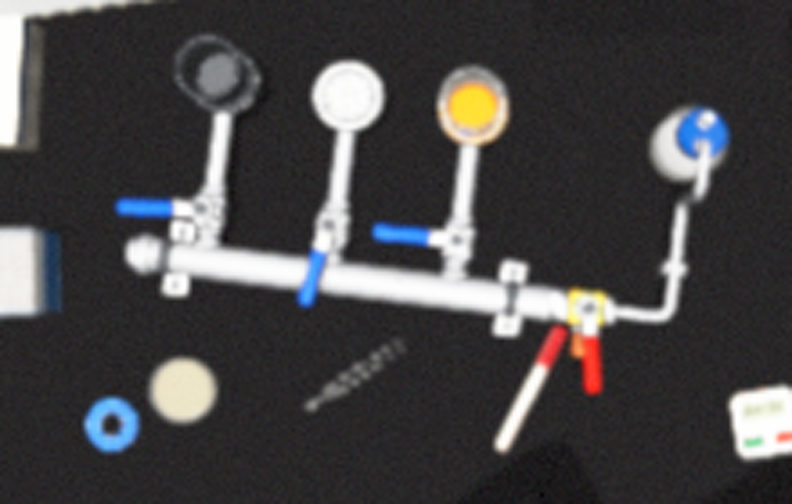

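Run:
```python
from h import *
c=pickle.load(open("top0.pkl","rb"))
z=lambda u,v:(u/3.6+110-.5,v/3.6+130-.5)
st=toplane(c,[z(208,207),z(331,227),z(457,238),z(588,306)],0.09)[:,:2]
A=np.array([[0,.185],[0,.06],[0,-.065],[-.05,-.2]])
def fit(A,B):
    a=A-A.mean(0);b=B-B.mean(0);th=np.arctan2((a[:,0]*b[:,1]-a[:,1]*b[:,0]).sum(),(a*b).sum());R=np.array([[np.cos(th),-np.sin(th)],[np.sin(th),np.cos(th)]]);return th,R,B.mean(0)-R@A.mean(0)
th,R,t=fit(A,st);print("stems",np.degrees(th),t,(st-(A@R.T+t)).round(4).tolist())
# bases: bare support top 0.08, tube ends
b=toplane(c,[z(348,96)],0.08)[0,:2];print("bare base",b,"pred",R@[.13,.06]+t)
e=toplane(c,[z(472,104)],0.085)[0,:2];print("clear base",e,"pred",R@[.13,-.065]+t)
sl={"steel":(.5701,.2625),"clear":(.552,.0138),"bare":(.5027,.0978),"three":(.4297,-.1748)}
for (k,p),s in zip([(k,sl[k]) for k in("steel","bare","clear","three")],A):
    m=R.T@(np.array(p)-t)-s; print(k,"rel stem",m.round(4),np.linalg.norm(m).round(3),"phi",np.degrees(np.arctan2(m[1],-m[0])).round(1),"stem",(R@s+t).round(4))
# depth heights
K,Rc=cam(c);d=c["depth"];v,u=np.mgrid[0:384,0:512]
n=cv2.undistortPoints(np.c_[u.ravel(),v.ravel()].astype(float).reshape(-1,1,2),K,c["dist_coeffs"]).reshape(-1,2)
P=((np.c_[n,np.ones(len(n))]*d.reshape(-1,1))-c["tvec"])@Rc
P=P.reshape(384,512,3)
for nm,(x0,x1,y0,y1) in dict(rack=(97,165,100,133),white=(96,120,135,170),blue=(86,126,193,218),trap=(290,315,158,182),shelf=(130,270,50,95),boxes=(185,275,100,118)).items():
    q=P[y0:y1,x0:x1].reshape(-1,3);q=q[q[:,2]>0.02];print(nm,"z",np.percentile(q[:,2],[50,98]).round(3),"x",np.percentile(q[:,0],[2,98]).round(3),"y",np.percentile(q[:,1],[2,98]).round(3))
```

```text
stems -5.323965268551437 [0.55558925 0.02266014] [[0.0013, -0.003], [-0.0032, 0.0003], [0.0012, 0.0014], [0.0006, 0.0013]]
bare base [0.68878082 0.0718284 ] pred [0.69059565 0.07033898]
clear base [ 0.68375159 -0.05129697] pred [ 0.67899726 -0.05412177]
steel rel stem [-0.0078  0.0552] 0.056 phi 81.9 stem [0.5728 0.2069]
bare rel stem [-0.0596  0.0099] 0.06 phi 9.4 stem [0.5612 0.0824]
clear rel stem [-0.0028  0.0558] 0.056 phi 87.2 stem [ 0.5496 -0.0421]
three rel stem [-0.057  -0.0083] 0.058 phi -8.3 stem [ 0.4872 -0.1718]
rack z [0.215 0.483] x [0.751 0.878] y [0.14  0.468]
white z [0.066 0.072] x [0.635 0.759] y [0.405 0.472]
blue z [0.086 0.091] x [0.461 0.543] y [0.374 0.493]
trap z [0.128 0.172] x [0.606 0.681] y [-0.294 -0.236]
shelf z [0.508 0.511] x [0.776 0.888] y [-0.115  0.213]
boxes z [0.089 0.501] x [0.762 0.881] y [-0.153  0.15 ]
```

apply_moves(slide=[[0, 0, 0], [0, 0, 0], [0, 0, 0], [0, 0, 0]], turn=[[0, 0, 0.095], [0, 0, 0.095], [0, 0, 0.045], [0, 0, 0]], jaw=[1, 1, 1, 1], newtons=20)

```text
time_s: 0.5
tcp_pos: [0.1733, -0.6521, 0.24]
eef_rot: [180.0, -0.0, 174.6]
contact_force: [0.1, -0.2, -0.7]
gripper_width: 0.061
```

```bash
cat >> h.py <<'E'
TH=np.radians(-5.32);RM=np.array([[np.cos(TH),-np.sin(TH)],[np.sin(TH),np.cos(TH)]]);TM=np.array([.5556,.0227])
def man(p): return RM.T@(np.array(p)[:2]-TM)
def st():
    from plant import r
    s=r.get_state();m=man(s["tcp_pos"]);print("t",round(s["time_s"],2),"man",m.round(4),"z",s["tcp_pos"][2].round(4),"rot",s["eef_rot"].round(2),"F",(RM.T@s["contact_force"][:2]).round(1),s["contact_force"][2].round(1),"w",round(s["gripper_width"],4),"j",s["joints"].round(1));return s,m
E
python3 -c "
from h import *
st()"
```

```text
t 0.5 man [-0.3181 -0.7074] z 0.24 rot [ 1.7995e+02 -2.0000e-02  1.7463e+02] F [ 0.1 -0.2] -0.7 w 0.061 j [-58.6  20.6   0.7  -0.  -70.1 -36.8]
```

apply_moves(slide=[[-0.2, 0.45, 0], [-0.2, 0.45, 0], [-0.2, 0.45, 0], [-0.2, 0.45, 0], [-0.2, 0.45, 0], [-0.2, 0.45, 0], [-0.2, 0.45, 0], [-0.2, 0.45, 0]], turn=[[0, 0, 0], [0, 0, 0], [0, 0, 0], [0, 0, 0], [0, 0, 0], [0, 0, 0], [0, 0, 0], [0, 0, 0]], jaw=[1, 1, 1, 1, 1, 1, 1, 1])

```text
time_s: 1.3
tcp_pos: [0.3665, -0.3069, 0.2407]
eef_rot: [-180.0, 0.0, 174.8]
contact_force: [1.2, -0.9, -0.2]
gripper_width: 0.0016
```

apply_moves(slide=[[-0.12, 0.47, 0], [-0.12, 0.47, 0], [-0.12, 0.47, 0], [-0.12, 0.47, 0], [-0.12, 0.47, 0], [-0.12, 0.47, 0], [-0.12, 0.47, 0], [0, 0, 0]], turn=[[0, 0, 0], [0, 0, 0], [0, 0, 0], [0, 0, 0], [0, 0, 0], [0, 0, 0], [0, 0, 0], [0, 0, 0]], jaw=[1, 1, 1, 1, 1, 1, 1, 1])

```text
time_s: 2.1
tcp_pos: [0.4818, 0.0155, 0.2404]
eef_rot: [180.0, 0.0, 175.1]
contact_force: [-0.7, -0.9, -0.4]
gripper_width: 0.0005
```

```bash
python3 -c "
from h import *
st()
from plant import r
for n in ('wrist','scene'):
  c=r.capture(n);cv2.imwrite('pics/%s1.png'%n,c['pixels']);pickle.dump(c,open(n+'1.pkl','wb'))"
```

```text
t 2.1 man [-0.0728 -0.0141] z 0.2404 rot [1.7998e+02 4.0000e-02 1.7509e+02] F [-0.6 -0.9] -0.4 w 0.0005 j [  25.3    2.1  -22.9   -0.   -65.  -120.2]
```

View pics/wrist1.png

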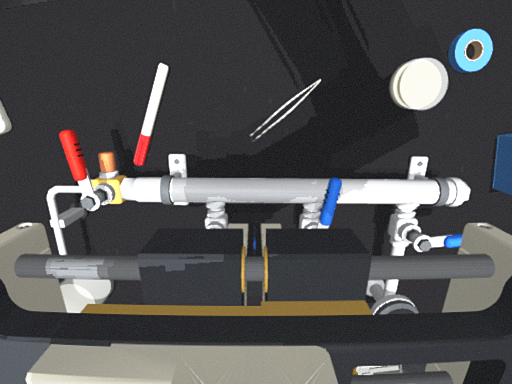

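View pics/scene1.png

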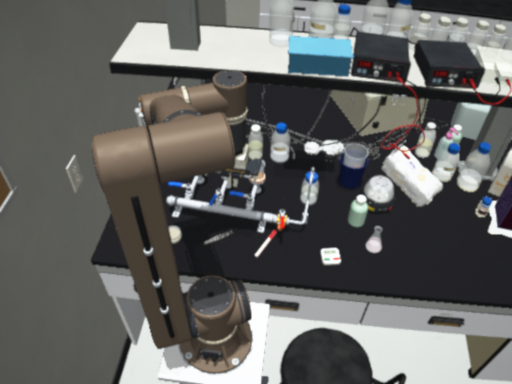

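```bash
python3 -c "
from h import *
c=pickle.load(open('wrist1.pkl','rb'));from plant import r
s=r.get_state();p=s['tcp_pos'];print(c['fx'],(-cam(c)[1].T@c['tvec']).round(3),p)
ex=np.r_[RM[:,0],0];ey=np.r_[RM[:,1],0]
for dz in(-.014,0,.03):
  for a in(-.0095,.0095):
    for b in(-.021,.021): print(dz,a,b,proj(c,p+a*ex+b*ey+[0,0,dz]).round(0))
K,R=cam(c);d=c['depth']
for (u,v) in((200,240),(200,290),(246,240),(300,240),(150,240),(360,240),(265,270),(200,265),(100,330)):
  n=cv2.undistortPoints(np.array([[[u,v]]],float),K,c['dist_coeffs']).ravel();q=R.T@(np.r_[n,1]*d[v,u]-c['tvec']);print(u,v,d[v,u],np.r_[RM.T@(q-p)[:2],q[2]-p[2]].round(3))
"
```

```text
270.1129502221968 [0.402 0.023 0.384] [0.48002627 0.01217669 0.24016931]
-0.014 -0.0095 -0.021 [[215. 223.]]
-0.014 -0.0095 0.021 [[281. 223.]]
-0.014 0.0095 -0.021 [[216. 249.]]
-0.014 0.0095 0.021 [[280. 250.]]
0 -0.0095 -0.021 [[211. 233.]]
0 -0.0095 0.021 [[283. 233.]]
0 0.0095 -0.021 [[213. 261.]]
0 0.0095 0.021 [[282. 261.]]
0.03 -0.0095 -0.021 [[202. 260.]]
0.03 -0.0095 0.021 [[289. 261.]]
0.03 0.0095 -0.021 [[204. 293.]]
0.03 0.0095 0.021 [[287. 294.]]
200 240 0.08624743 [-0.039 -0.013  0.066]
200 290 0.08202505 [-0.026 -0.013  0.074]
246 240 0.15507725 [-0.007 -0.001  0.004]
300 240 0.08584029 [-0.039  0.018  0.066]
150 240 0.086846955 [-0.038 -0.03   0.065]
360 240 0.42599192 [ 0.119  0.174 -0.241]
265 270 0.08277002 [-0.032  0.007  0.072]
200 265 0.07831275 [-0.035 -0.012  0.075]
100 330 0.067564644 [-0.025 -0.036  0.09 ]
```

Run:
```python
from h import *
c=pickle.load(open("wrist1.pkl","rb"))
hsv=cv2.cvtColor(c["pixels"],cv2.COLOR_BGR2HSV)
b=cv2.inRange(hsv,(105,150,60),(125,255,255)); rd=cv2.inRange(hsv,(0,150,90),(6,255,255))|cv2.inRange(hsv,(172,150,90),(180,255,255))
S={"steel":(0,.185),"bare":(0,.06),"clear":(0,-.065),"three":(-.05,-.2)}
for nm,m in(("blue",b),("red",rd)):
    n,l,s,ce=cv2.connectedComponentsWithStats(m)
    for i in range(1,n):
        if s[i,4]>100:
            ys,xs=np.where(l==i);P=toplane(c,np.c_[xs,ys],0.108)[:,:2];M=(P-TM)@RM
            e,v=np.linalg.eigh(np.cov(M.T)); print(nm,s[i],M.mean(0).round(4),"ang",np.degrees(np.arctan2(v[1,1],v[0,1])).round(1),np.sqrt(12*e).round(3))
# tube ends / stems by eye
print([ (RM.T@(q[:2]-TM)).round(4).tolist() for q in toplane(c,[(93,201)],.09)])
```

```text
blue [448  30  27  42 229] [-0.2081  0.1792] ang -161.5 [0.017 0.036]
blue [493 134  19  61 718] [-0.1005  0.2581] ang -165.2 [0.02  0.065]
blue [320 177  22  48 567] [-0.0578  0.0694] ang 171.7 [0.013 0.054]
blue [444 233  18  15 117] [-0.0113  0.2185] ang 123.7 [0.017 0.022]
red [ 59 130  28  52 790] [-0.1077 -0.2038] ang -171.8 [0.018 0.052]
red [133 134  18  32 345] [-0.1123 -0.1298] ang 159.2 [0.012 0.032]
[[-0.0496, -0.2021]]
```

apply_moves(slide=[[-0.13, 0.46, 0], [0, 0, 0.4], [0, 0, 0.4], [0, 0, 0.3], [0, 0, 0.2], [0, 0, 0]], turn=[[0, 0, 0], [0, 0, 0], [0, 0, 0], [0, 0, 0], [0, 0, 0], [0, 0, 0]], jaw=[1, 1, 1, 1, 1, 1])

```text
time_s: 2.8
tcp_pos: [0.4951, 0.0536, 0.108]
eef_rot: [-179.8, -0.3, 174.6]
contact_force: [0.1, -0.0, 0.4]
gripper_width: 0.0007
```

```bash
python3 -c "
from h import *
st()
from plant import r
for n in ('wrist','scene'):
  c=r.capture(n);cv2.imwrite('pics/%s2.png'%n,c['pixels'][100:330,100:360] if n=='scene' else c['pixels'])
# plan
for sgn,name in((1,'bare'),):
  prev=None
  for d in range(0,95,6):
    f=np.radians(d);u=np.array([-np.cos(f),np.sin(f)]);n=np.array([np.sin(f),np.cos(f)])
    s=6.5+9.5*abs(n[0])+21*abs(n[1]);q=55*u-s*n+[0,60];print(d,q.round(1))
"
```

```text
t 2.8 man [-0.0631  0.0251] z 0.108 rot [-179.84   -0.28  174.63] F [ 0.1 -0. ] 0.4 w 0.0007 j [  28.8   11.7  -31.2   -0.   -47.4 -124.1]
0 [-55.   32.5]
6 [-57.7  37.5]
12 [-59.8  43.1]
18 [-61.4  49. ]
24 [-62.3  55.4]
30 [-62.3  62. ]
36 [-61.6  68.8]
42 [-59.9  75.7]
48 [-57.3  82.4]
54 [-53.8  88.9]
60 [-49.3  95. ]
66 [-44.  100.6]
72 [-37.9 105.5]
78 [-31.2 109.6]
84 [-23.8 112.8]
90 [-16. 115.]
```

View pics/wrist2.png

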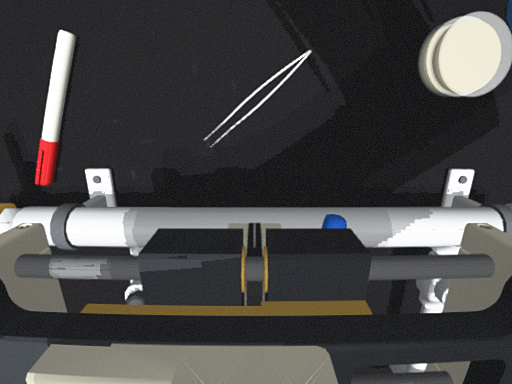

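apply_moves(slide=[[-0.01, 0.145, 0], [0.015, 0.06, 0], [0.01, 0.065, 0], [0, 0.065, 0], [-0.005, 0.07, 0], [-0.015, 0.07, 0], [0, 0, 0]], turn=[[0, 0, 0], [0, 0, 0], [0, 0, 0], [0, 0, 0], [0, 0, 0], [0, 0, 0], [0, 0, 0]], jaw=[1, 1, 1, 1, 1, 1, 1])

```text
time_s: 3.6
tcp_pos: [0.5023, 0.1039, 0.1104]
eef_rot: [180.0, -0.0, 174.7]
contact_force: [-1.1, 0.0, 0.8]
gripper_width: 0.0006
```

```bash
python3 -c "
from h import *
st()
from plant import r
for n in ('scene',):
  c=r.capture(n);cv2.imwrite('pics/scene3.png',cv2.resize(c['pixels'][140:260,140:320],None,fx=4,fy=4,interpolation=2));
c=r.capture('top');cv2.imwrite('pics/top3.png',cv2.resize(c['pixels'][130:270,110:310],None,fx=4,fy=4,interpolation=2))
"
```

```text
t 3.6 man [-0.0606  0.076 ] z 0.1104 rot [ 1.7999e+02 -1.0000e-02  1.7473e+02] F [-1.1 -0.1] 0.8 w 0.0006 j [  33.6   12.7  -29.5   -0.   -47.8 -128.9]
```

View pics/scene3.png

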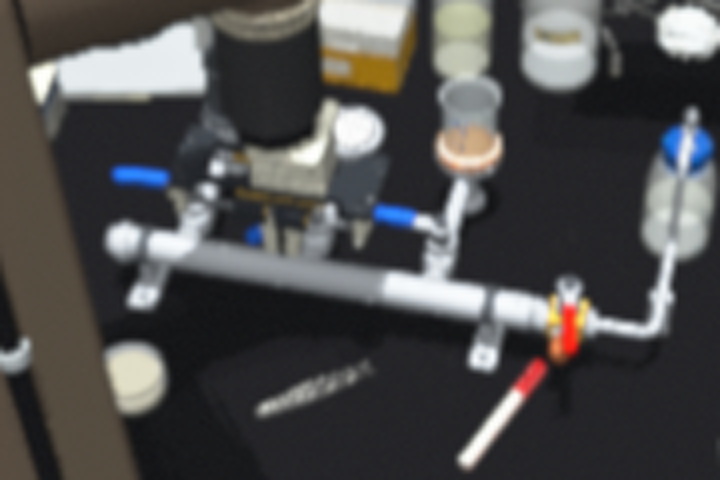

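View pics/top3.png

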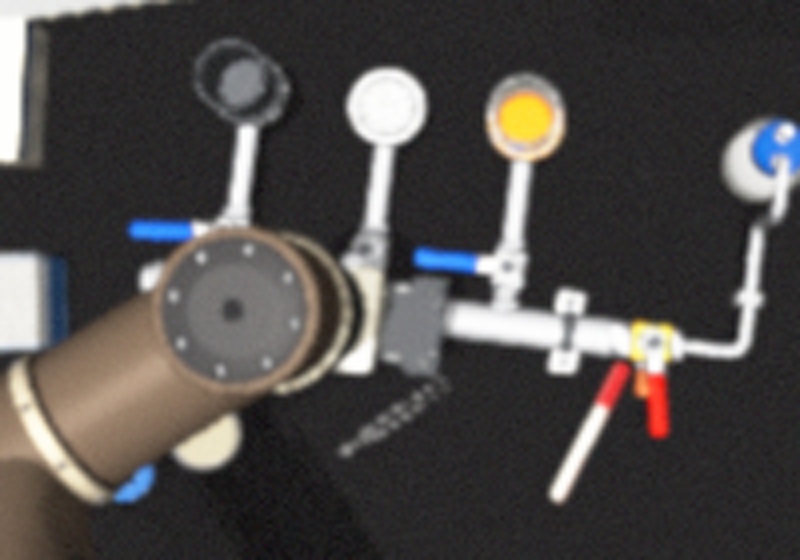

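```bash
python3 -c "
from h import *
c=pickle.load(open('wrist1.pkl','rb'));p=np.array([0.4800,.0122,.2402])
K,R=cam(c);d=c['depth'];v,u=np.mgrid[0:384,0:512]
n=cv2.undistortPoints(np.c_[u.ravel(),v.ravel()].astype(float).reshape(-1,1,2),K,c['dist_coeffs']).reshape(-1,2)
P=(np.c_[n,np.ones(len(n))]*d.reshape(-1,1)-c['tvec'])@R-p
M=np.c_[P[:,:2]@RM,P[:,2]][(d.ravel()>0)&(d.ravel()<.2)]
for a in range(-110,110,15):
  q=M[(M[:,1]*1000>=a)&(M[:,1]*1000<a+15)]
  if len(q)>5: print(a,len(q),'zmin',np.percentile(q[:,2],1).round(3),'x',q[:,0].min().round(3),q[:,0].max().round(3))
"
```

```text
-95 151 zmin 0.053 x -0.039 -0.037
-80 4127 zmin 0.052 x -0.039 0.003
-65 4222 zmin 0.065 x -0.036 -0.007
-50 5151 zmin 0.065 x -0.032 -0.02
-35 7427 zmin 0.058 x -0.04 -0.02
-20 8606 zmin 0.057 x -0.039 -0.011
-5 8595 zmin -0.006 x -0.04 0.01
10 8352 zmin 0.055 x -0.04 -0.007
25 6932 zmin 0.058 x -0.04 0.013
40 4084 zmin 0.064 x -0.033 0.026
55 4325 zmin 0.064 x -0.033 0.026
70 6024 zmin 0.053 x -0.04 0.036
85 932 zmin 0.052 x -0.041 0.038
```

apply_moves(slide=[[-0.03, 0.065, 0], [-0.03, 0.065, 0], [-0.05, 0.06, 0], [-0.05, 0.055, 0], [-0.06, 0.05, 0], [-0.07, 0.04, 0], [0, 0, 0]], turn=[[0, 0, 0], [0, 0, 0], [0, 0, 0], [0, 0, 0], [0, 0, 0], [0, 0, 0], [0, 0, 0]], jaw=[1, 1, 1, 1, 1, 1, 1])

```text
time_s: 4.4
tcp_pos: [0.5355, 0.1345, 0.1105]
eef_rot: [180.0, 0.0, 174.7]
contact_force: [0.6, 0.2, 0.1]
gripper_width: 0.0007
```

```bash
python3 -c "
from h import *
st()"
```

```text
t 4.4 man [-0.0304  0.1095] z 0.1105 rot [1.7997e+02 5.0000e-02 1.7470e+02] F [0.6 0.2] 0.1 w 0.0007 j [  34.4   16.   -24.7    0.   -49.2 -129.7]
```

apply_moves(slide=[[-0.07, 0.03, 0], [-0.07, 0.02, 0], [-0.03, 0, 0], [0, 0, 0], [0, 0, 0]], turn=[[0, 0, 0], [0, 0, 0], [0, 0, 0], [0, 0, 0], [0, 0, 0]], jaw=[1, 1, 1, 1, 1])

```text
time_s: 4.9
tcp_pos: [0.5472, 0.1368, 0.11]
eef_rot: [-179.9, -0.5, 174.6]
contact_force: [-22.0, 6.8, 13.6]
gripper_width: 0.0006
```

```bash
python3 -c "
from h import *
st()
from plant import r
c=r.capture('scene');cv2.imwrite('pics/scene4.png',cv2.resize(c['pixels'][140:260,140:320],None,fx=4,fy=4,interpolation=2));
"
```

```text
t 4.9 man [-0.019   0.1128] z 0.11 rot [-179.91   -0.45  174.61] F [-22.5   4.8] 13.6 w 0.0006 j [  33.8   17.3  -22.7   -0.3  -50.4 -129. ]
```

View pics/scene4.png

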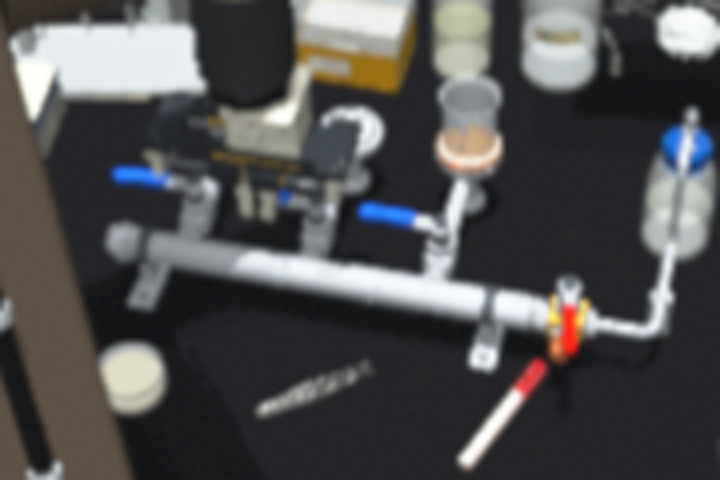

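apply_moves(slide=[[0.1, 0, 0], [0.15, 0, 0], [0, 0, -0.4], [0, 0, -0.4], [0.4, 0, 0], [0.4, 0, 0], [0, 0, 0]], turn=[[0, 0, 0], [0, 0, 0], [0, 0, 0], [0, 0, 0], [0, 0, 0], [0, 0, 0], [0, 0, 0]], jaw=[1, 1, 1, 1, 1, 1, 1])

```text
time_s: 5.65
tcp_pos: [0.4445, 0.1468, 0.1915]
eef_rot: [179.9, 0.1, 174.7]
contact_force: [0.5, -0.1, -0.1]
gripper_width: 0.0002
```

```bash
cat >> h.py <<'E'
def levers(tag,which=("top","wrist")):
    from plant import r
    for k in which:
        c=r.capture(k);pickle.dump(c,open(f"{k}{tag}.pkl","wb"));im=c["pixels"];cv2.imwrite(f"pics/{k}{tag}.png",im if k!="top" else cv2.resize(im[130:270,110:310],None,fx=4,fy=4,interpolation=2))
        hsv=cv2.cvtColor(im,cv2.COLOR_BGR2HSV)
        b=cv2.inRange(hsv,(105,150,60),(125,255,255)); rd=cv2.inRange(hsv,(0,150,90),(6,255,255))|cv2.inRange(hsv,(172,150,90),(180,255,255))
        for nm,m in(("blue",b),("red",rd)):
            n,l,s,ce=cv2.connectedComponentsWithStats(m)
            for i in range(1,n):
                if s[i,4]>15:
                    ys,xs=np.where(l==i);P=toplane(c,np.c_[xs,ys],0.108)[:,:2];M=(P-TM)@RM;mm=M.mean(0)
                    for q,S in dict(steel=(0,.185),bare=(0,.06),clear=(0,-.065),three=(-.05,-.2)).items():
                        if (q=="three")==(nm=="red") and np.linalg.norm(mm-S)<.068:
                            e,v=np.linalg.eigh(np.cov(M.T));dd=mm-S;print(k,q,s[i,4],"mean-stem",dd.round(4),"phi",np.degrees(np.arctan2(dd[1],-dd[0])).round(1),"axis",np.degrees(np.arctan2(v[1,1],-v[0,1])).round(1)%180,np.sqrt(12*e).round(3))
E
python3 -c "
from h import *
st();levers(5)"
```

```text
t 5.65 man [-0.1222  0.1133] z 0.1915 rot [1.7985e+02 7.0000e-02 1.7473e+02] F [ 0.5 -0.1] -0.1 w 0.0002 j [ 4.240e+01  3.000e+00 -2.870e+01 -1.000e-01 -5.810e+01 -1.377e+02]
top steel 82 mean-stem [-0.0077  0.0547] phi 81.9 axis 86.3 [0.019 0.051]
top bare 85 mean-stem [-0.0019  0.0558] phi 88.0 axis 90.0 [0.02  0.052]
top clear 82 mean-stem [-0.0026  0.0554] phi 87.3 axis 87.9 [0.02  0.052]
top three 53 mean-stem [-0.0403  0.0304] phi 37.0 axis 20.7 [0.017 0.038]
top three 87 mean-stem [-0.0575 -0.0088] phi -8.7 axis 171.3 [0.02  0.052]
wrist steel 278 mean-stem [-0.0167  0.0613] phi 74.7 axis 93.0 [0.02  0.036]
wrist clear 223 mean-stem [-0.0132  0.0501] phi 75.3 axis 84.5 [0.01  0.033]
wrist bare 92 mean-stem [-0.0133  0.0537] phi 76.1 axis 93.6 [0.01  0.013]
```

View pics/wrist5.png

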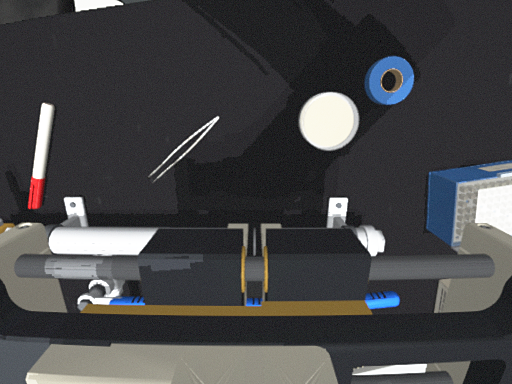

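View pics/top5.png

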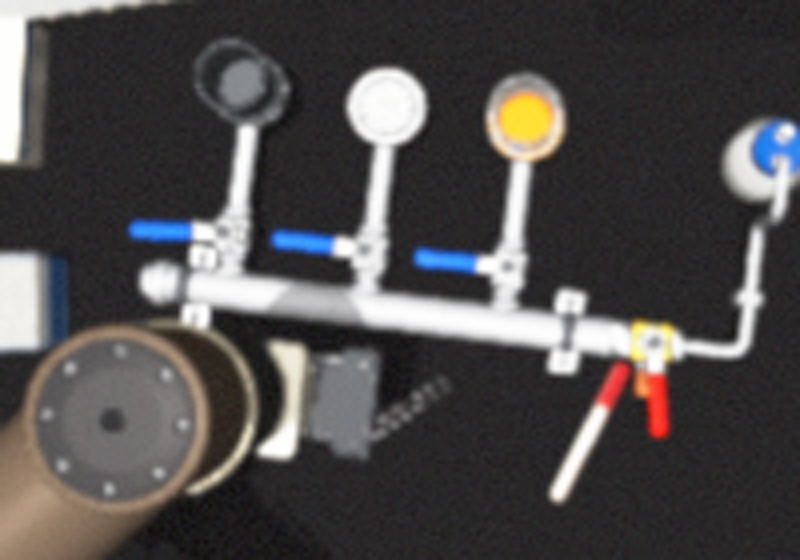

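apply_moves(slide=[[-0.295, 0.26, 0], [-0.295, 0.26, 0], [-0.295, 0.26, 0], [-0.295, 0.26, 0], [-0.295, 0.26, 0], [0, 0, 0], [0, 0, 0]], turn=[[0, 0, 0], [0, 0, 0], [0, 0, 0], [0, 0, 0], [0, 0, 0], [0, 0, 0], [0, 0, 0]], jaw=[1, 1, 1, 1, 1, 1, 1])

```text
time_s: 6.45
tcp_pos: [0.6073, 0.2627, 0.1888]
eef_rot: [-179.9, -0.1, 174.7]
contact_force: [0.1, -0.7, -0.8]
gripper_width: 0.0006
```

```bash
python3 -c "
from h import *
st()
from plant import r
c=r.capture('scene');cv2.imwrite('pics/scene6.png',cv2.resize(c['pixels'][90:260,100:320],None,fx=3.5,fy=3.5,interpolation=2));
for d in range(84,-4,-6):
    f=np.radians(d);u=np.array([-np.cos(f),np.sin(f)]);n=np.array([np.sin(f),np.cos(f)])
    s=6.5+9.5*abs(n[0])+21*abs(n[1]);s2=6.5+9.5*abs(n[0])+10*abs(n[1]);q=55*u+s*n+[-2,185];print(d,q.round(1),(q+(s2-s)*n).round(1))
"
```

```text
t 6.45 man [0.0292 0.2438] z 0.1888 rot [-1.7993e+02 -6.0000e-02  1.7465e+02] F [ 0.2 -0.7] -0.8 w 0.0006 j [  40.2   21.3   -5.1    0.   -63.7 -135.6]
84 [ 10.3 241.6] [  9.2 241.5]
78 [  6.3 243. ] [  4.  242.5]
72 [  2.  244.1] [ -1.3 243.1]
66 [ -2.7 244.9] [ -6.8 243.1]
60 [ -7.7 245.2] [-12.4 242.5]
54 [-12.9 245.1] [-18.1 241.3]
48 [-18.3 244.3] [-23.8 239.4]
42 [-23.8 243. ] [-29.3 236.9]
36 [-29.4 240.8] [-34.6 233.6]
30 [-34.9 238. ] [-39.7 229.7]
24 [-40.2 234.4] [-44.3 225.2]
18 [-45.2 230. ] [-48.5 220. ]
12 [-49.8 224.8] [-52.  214.3]
6 [-53.7 219. ] [-54.9 208.1]
0 [-57.  212.5] [-57.  201.5]
```

View pics/scene6.png

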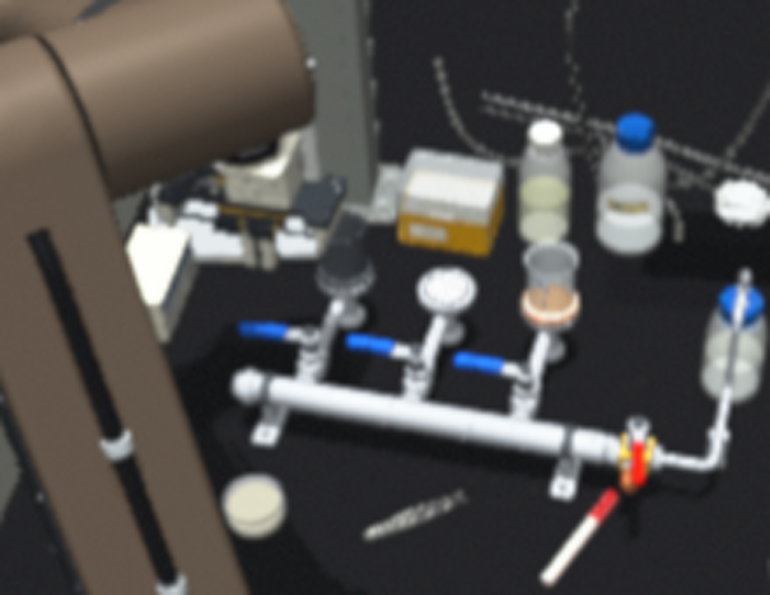

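apply_moves(slide=[[0, 0, 0.4], [0, 0, 0.39], [0, 0, 0], [0.08, -0.01, 0], [0.07, 0, 0], [0.05, 0.0, 0], [0.05, 0.01, 0], [0, 0, 0]], turn=[[0, 0, 0], [0, 0, 0], [0, 0, 0], [0, 0, 0], [0, 0, 0], [0, 0, 0], [0, 0, 0], [0, 0, 0]], jaw=[1, 1, 1, 1, 1, 1, 1, 1])

```text
time_s: 7.3
tcp_pos: [0.5813, 0.2656, 0.1133]
eef_rot: [179.9, 0.1, 174.7]
contact_force: [1.6, -0.0, 1.4]
gripper_width: 0.0006
```

```bash
python3 -c "
from h import *
st()
levers(7,('top',))"
```

```text
t 7.3 man [0.0031 0.2442] z 0.1133 rot [1.7989e+02 1.3000e-01 1.7473e+02] F [1.6 0.1] 1.4 w 0.0006 j [  42.    23.   -13.4    0.   -53.4 -137.3]
top steel 87 mean-stem [-0.0017 -0.0678] phi -88.5 axis 89.7 [0.02  0.054]
top bare 87 mean-stem [-0.0017  0.0572] phi 88.3 axis 89.7 [0.02  0.054]
top clear 80 mean-stem [-0.0029  0.0562] phi 87.1 axis 89.0 [0.021 0.052]
top three 50 mean-stem [-0.0406  0.0304] phi 36.8 axis 19.4 [0.016 0.038]
top three 87 mean-stem [-0.0579 -0.0088] phi -8.7 axis 170.8 [0.02  0.053]
```

apply_moves(slide=[[0.08, 0.01, 0.02], [0.05, 0, 0], [0.05, -0.01, 0], [0.06, -0.01, 0], [0.055, -0.02, 0], [0.055, -0.03, 0], [0, 0, 0]], turn=[[0, 0, 0], [0, 0, 0], [0, 0, 0], [0, 0, 0], [0, 0, 0], [0, 0, 0], [0, 0, 0]], jaw=[1, 1, 1, 1, 1, 1, 1])

```text
time_s: 8.05
tcp_pos: [0.5445, 0.2618, 0.1095]
eef_rot: [-180.0, -0.1, 174.7]
contact_force: [0.2, 0.5, 0.5]
gripper_width: 0.0007
```

```bash
python3 -c "
from h import *
st()
from plant import r
c=r.capture('scene');cv2.imwrite('pics/scene8.png',cv2.resize(c['pixels'][130:260,120:270],None,fx=4.5,fy=4.5,interpolation=2));
"
```

```text
t 8.05 man [-0.0332  0.237 ] z 0.1095 rot [-1.7999e+02 -5.0000e-02  1.7469e+02] F [0.2 0.5] 0.5 w 0.0007 j [  44.2   20.5  -18.    -0.   -51.5 -139.5]
```

View pics/scene8.png

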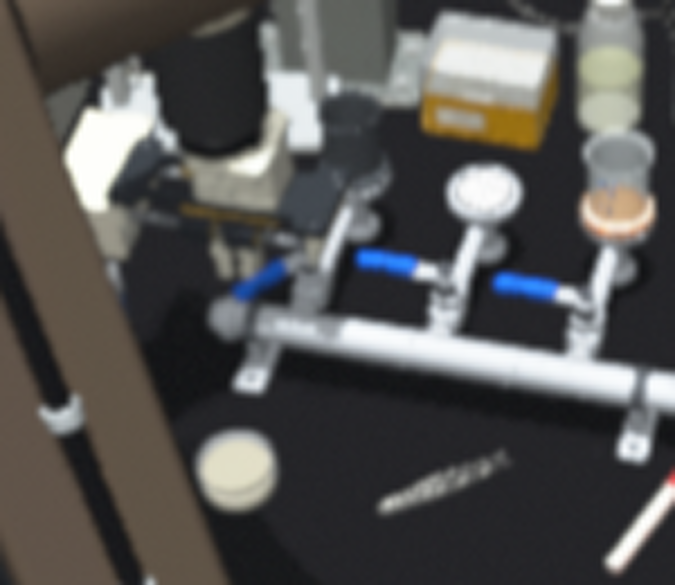

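apply_moves(slide=[[0.05, -0.035, 0], [0.05, -0.045, 0], [0.05, -0.05, 0], [0.04, -0.06, 0], [0.03, -0.06, 0], [0, 0, 0]], turn=[[0, 0, 0], [0, 0, 0], [0, 0, 0], [0, 0, 0], [0, 0, 0], [0, 0, 0]], jaw=[1, 1, 1, 1, 1, 1])

```text
time_s: 8.7
tcp_pos: [0.5204, 0.2382, 0.1096]
eef_rot: [-180.0, -0.1, 174.7]
contact_force: [0.8, -0.0, -0.0]
gripper_width: 0.0008
```

```bash
python3 -c "
from h import *
st()"
```

```text
t 8.7 man [-0.055   0.2113] z 0.1096 rot [-1.7996e+02 -6.0000e-02  1.7466e+02] F [0.8 0.1] -0.0 w 0.0008 j [  44.2   17.9  -22.1   -0.   -50.1 -139.5]
```

apply_moves(slide=[[0.01, -0.04, 0], [0, -0.03, 0], [0, 0, 0]], turn=[[0, 0, 0], [0, 0, 0], [0, 0, 0]], jaw=[1, 1, 1])

```text
time_s: 9.0
tcp_pos: [0.52, 0.2353, 0.1097]
eef_rot: [179.7, 0.1, 174.7]
contact_force: [-2.6, 14.0, -1.8]
gripper_width: 0.0004
```

```bash
python3 -c "
from h import *
st()
levers(9,('top',))
from plant import r
c=r.capture('scene');cv2.imwrite('pics/scene9.png',cv2.resize(c['pixels'][130:260,120:270],None,fx=4.5,fy=4.5,interpolation=2));
"
```

```text
t 9.0 man [-0.0552  0.2084] z 0.1097 rot [1.7969e+02 6.0000e-02 1.7468e+02] F [-3.9 13.7] -1.8 w 0.0004 j [  43.9   17.6  -22.4   -0.2  -49.7 -139.1]
top bare 86 mean-stem [-0.0015  0.0561] phi 88.4 axis 90.9 [0.02  0.053]
top clear 79 mean-stem [-0.0027  0.0559] phi 87.2 axis 88.5 [0.021 0.053]
top three 52 mean-stem [-0.0408  0.0305] phi 36.8 axis 17.6 [0.016 0.039]
top three 88 mean-stem [-0.0575 -0.0087] phi -8.6 axis 170.9 [0.02  0.052]
```

View pics/scene9.png

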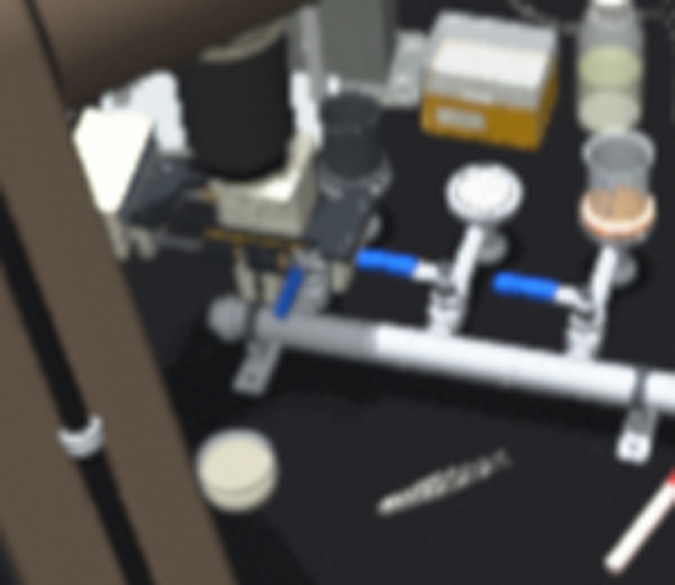

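apply_moves(slide=[[0, -0.02, 0], [0, 0, 0], [0, 0.15, 0], [0, 0.1, 0], [0, 0, -0.4], [0, 0, -0.45], [0.4, -0.1, 0], [0.4, -0.1, 0]], turn=[[0, 0, 0], [0, 0, 0], [0, 0, 0], [0, 0, 0], [0, 0, 0], [0, 0, 0], [0, 0, 0], [0, 0, 0]], jaw=[1, 1, 1, 1, 1, 1, 1, 1])

```text
time_s: 9.9
tcp_pos: [0.4402, 0.2427, 0.1951]
eef_rot: [180.0, 0.0, 174.6]
contact_force: [-0.7, -0.5, -0.4]
gripper_width: 0.0008
```

```bash
python3 -c "
from h import *
st()
levers(10,('top',))
"
```

```text
t 9.9 man [-0.1353  0.2083] z 0.1951 rot [1.7999e+02 3.0000e-02 1.7460e+02] F [-0.7 -0.6] -0.4 w 0.0008 j [  51.3    6.3  -24.5    0.   -59.1 -146.7]
top bare 85 mean-stem [-0.0019  0.0559] phi 88.0 axis 89.8 [0.02  0.053]
top clear 80 mean-stem [-0.0027  0.0556] phi 87.2 axis 88.6 [0.021 0.052]
top steel 39 mean-stem [-0.0602 -0.0013] phi -1.2 axis 177.8 [0.011 0.05 ]
top three 51 mean-stem [-0.041   0.0303] phi 36.5 axis 18.6 [0.016 0.039]
top three 86 mean-stem [-0.0572 -0.0082] phi -8.2 axis 170.9 [0.019 0.053]
```

View pics/top10.png

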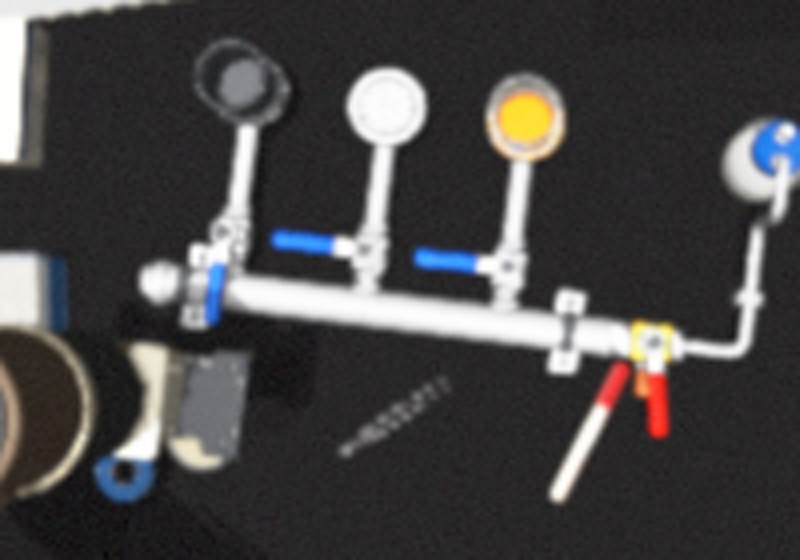

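apply_moves(slide=[[-0.3, -0.3, 0], [0, -0.45, 0], [0, -0.45, 0], [0, -0.45, 0], [0, -0.45, 0], [0, -0.45, 0], [0, -0.45, 0], [0, -0.45, 0]], turn=[[0, 0, 0], [0, 0, 0], [0, 0, 0], [0, 0, 0], [0, 0, 0], [0, 0, 0], [0, 0, 0], [0, 0, 0]], jaw=[1, 1, 1, 1, 1, 1, 1, 1])

```text
time_s: 10.75
tcp_pos: [0.4374, -0.1055, 0.1946]
eef_rot: [-180.0, -0.0, 174.7]
contact_force: [1.4, 0.2, 0.7]
gripper_width: 0.0005
```

apply_moves(slide=[[0, -0.2, 0], [0, 0, 0], [0, 0, 0]], turn=[[0, 0, 0], [0, 0, 0], [0, 0, 0]], jaw=[1, 1, 1])

```text
time_s: 11.05
tcp_pos: [0.436, -0.124, 0.1943]
eef_rot: [-180.0, -0.1, 174.6]
contact_force: [0.2, -0.7, 0.3]
gripper_width: 0.0003
```

```bash
python3 -c "
from h import *
st()
levers(11)
for d in range(0,96,6):
    f=np.radians(d);u=np.array([-np.cos(f),-np.sin(f)]);n=np.array([np.sin(f),-np.cos(f)])
    s=6.5+9.5*abs(n[0])+16*abs(n[1]);q=55*u-s*n+[-52,-200];print(d,q.round(1))
"
```

```text
t 11.05 man [-0.1055 -0.1571] z 0.1943 rot [-1.7998e+02 -7.0000e-02  1.7458e+02] F [ 0.3 -0.7] 0.3 w 0.0003 j [   9.2    1.5  -30.     0.   -58.6 -104.6]
top bare 84 mean-stem [-0.0019  0.0553] phi 88.0 axis 89.2 [0.02  0.053]
top clear 82 mean-stem [-0.0026  0.0552] phi 87.3 axis 87.9 [0.021 0.053]
top steel 30 mean-stem [-0.0587 -0.0017] phi -1.6 axis 178.4 [0.01  0.056]
wrist clear 299 mean-stem [-0.0129  0.0497] phi 75.5 axis 83.9 [0.013 0.053]
wrist bare 37 mean-stem [ 0.0003 -0.0621] phi -90.3 axis 89.1 [0.002 0.032]
wrist clear 37 mean-stem [0.0003 0.0629] phi 90.3 axis 89.1 [0.002 0.032]
wrist three 861 mean-stem [-0.0587 -0.0057] phi -5.6 axis 171.1 [0.014 0.053]
0 [-107.  -177.5]
6 [-109.1 -182.5]
12 [-110.8 -187.8]
18 [-111.9 -193.5]
24 [-112.4 -199.5]
30 [-112.2 -205.8]
36 [-111.2 -212.1]
42 [-109.4 -218.4]
48 [-106.8 -224.6]
54 [-103.4 -230.6]
60 [ -99.2 -236.3]
66 [ -94.2 -241.4]
72 [ -88.5 -246. ]
78 [ -82.1 -249.8]
84 [ -75.3 -252.9]
90 [ -68. -255.]
```

View pics/wrist11.png

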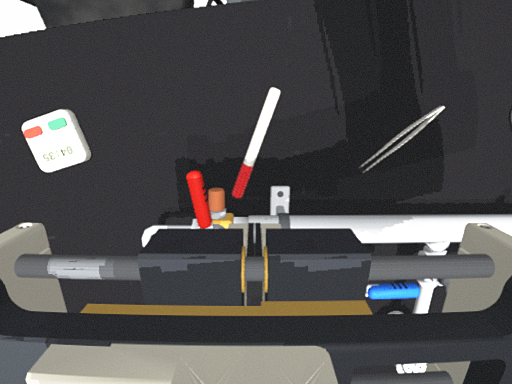

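```bash
python3 -c "
from h import *
c=pickle.load(open('top10.pkl','rb'));K,R=cam(c);d=c['depth'];v,u=np.mgrid[0:384,0:512]
n=cv2.undistortPoints(np.c_[u.ravel(),v.ravel()].astype(float).reshape(-1,1,2),K,c['dist_coeffs']).reshape(-1,2)
P=(np.c_[n,np.ones(len(n))]*d.reshape(-1,1)-c['tvec'])@R;M=np.c_[(P[:,:2]-TM)@RM,P[:,2]]
for a in np.arange(-.1,.16,.02):
  q=M[(M[:,0]>a)&(M[:,0]<a+.02)&(M[:,1]>-.36)&(M[:,1]<-.225)&(M[:,2]>.015)]
  if len(q): print(a.round(2),len(q),q[:,2].max().round(3),q[:,1].min().round(3),q[:,1].max().round(3))
"
```

```text
-0.06 43 0.068 -0.285 -0.227
-0.04 14 0.066 -0.288 -0.279
-0.02 28 0.065 -0.293 -0.272
0.0 18 0.064 -0.287 -0.273
0.02 13 0.066 -0.287 -0.279
0.04 13 0.07 -0.286 -0.278
0.06 31 0.178 -0.288 -0.278
0.08 72 0.176 -0.305 -0.259
0.1 133 0.173 -0.316 -0.248
0.12 117 0.172 -0.312 -0.248
0.14 34 0.159 -0.301 -0.253
```

apply_moves(slide=[[0, 0, 0.4], [0, 0, 0.4], [0, 0, 0.05], [0, -0.15, 0], [0.02, -0.1, 0], [0, 0, 0]], turn=[[0, 0, 0], [0, 0, 0], [0, 0, 0], [0, 0, 0], [0, 0, 0], [0, 0, 0]], jaw=[1, 1, 1, 1, 1, 1])

```text
time_s: 11.75
tcp_pos: [0.4326, -0.1485, 0.1106]
eef_rot: [-180.0, 0.1, 174.7]
contact_force: [1.0, 0.6, 0.2]
gripper_width: -0.0
```

```bash
python3 -c "
from h import *
st()"
```

```text
t 11.75 man [-0.1066 -0.1819] z 0.1106 rot [-1.8000e+02  5.0000e-02  1.7468e+02] F [0.9 0.7] 0.2 w -0.0 j [   5.9    7.6  -36.1    0.   -46.2 -101.2]
```

apply_moves(slide=[[0.03, -0.055, 0], [0.01, -0.055, 0], [0.005, -0.06, 0], [-0.005, -0.065, 0], [-0.01, -0.06, 0], [-0.015, -0.065, 0], [-0.025, -0.06, 0], [0, 0, 0]], turn=[[0, 0, 0], [0, 0, 0], [0, 0, 0], [0, 0, 0], [0, 0, 0], [0, 0, 0], [0, 0, 0], [0, 0, 0]], jaw=[1, 1, 1, 1, 1, 1, 1, 1])

```text
time_s: 12.55
tcp_pos: [0.429, -0.191, 0.1093]
eef_rot: [-180.0, -0.1, 174.6]
contact_force: [-1.0, 0.2, 0.2]
gripper_width: 0.0003
```

```bash
python3 -c "
from h import *
st()
from plant import r
c=r.capture('scene');cv2.imwrite('pics/scene12.png',cv2.resize(c['pixels'][150:270,200:340],None,fx=5,fy=5,interpolation=2));
"
```

```text
t 12.55 man [-0.1062 -0.2245] z 0.1093 rot [-1.7997e+02 -7.0000e-02  1.7464e+02] F [-1.   0.1] 0.2 w 0.0003 j [  0.1   8.9 -34.7   0.  -46.4 -95.5]
```

View pics/scene12.png

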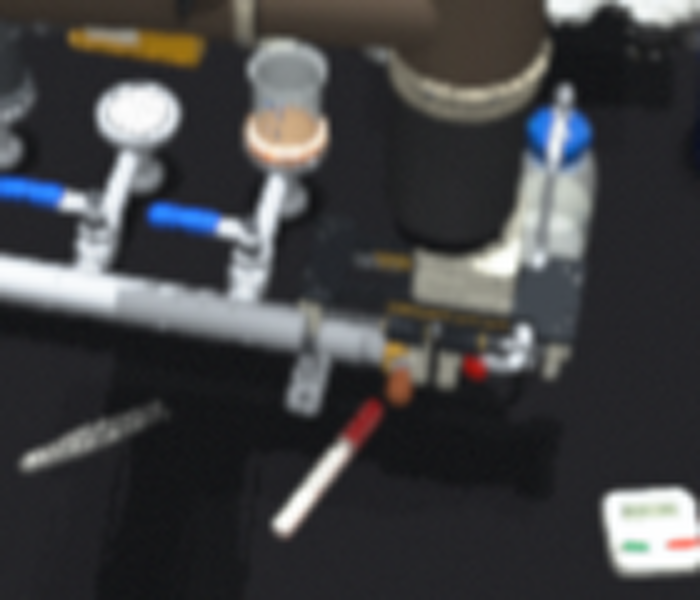

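apply_moves(slide=[[-0.035, -0.06, 0], [-0.045, -0.055, 0], [-0.05, -0.055, 0], [-0.055, -0.045, 0], [-0.065, -0.04, 0], [-0.065, -0.03, 0], [-0.045, -0.02, 0], [0, 0, 0]], turn=[[0, 0, 0], [0, 0, 0], [0, 0, 0], [0, 0, 0], [0, 0, 0], [0, 0, 0], [0, 0, 0], [0, 0, 0]], jaw=[1, 1, 1, 1, 1, 1, 1, 1])

```text
time_s: 13.4
tcp_pos: [0.4625, -0.2241, 0.1093]
eef_rot: [-180.0, -0.1, 174.7]
contact_force: [-0.5, -0.4, -0.7]
gripper_width: 0.0005
```

```bash
python3 -c "
from h import *
st()"
```

```text
t 13.4 man [-0.0699 -0.2544] z 0.1093 rot [-1.7999e+02 -6.0000e-02  1.7468e+02] F [-0.4 -0.5] -0.7 w 0.0005 j [ -3.9  12.9 -29.4   0.  -47.8 -91.4]
```

apply_moves(slide=[[-0.03, 0, 0], [-0.02, 0, 0], [0, 0, 0]], turn=[[0, 0, 0], [0, 0, 0], [0, 0, 0]], jaw=[1, 1, 1])

```text
time_s: 13.7
tcp_pos: [0.4629, -0.2242, 0.109]
eef_rot: [-180.0, -0.5, 174.7]
contact_force: [-13.8, 1.1, 10.2]
gripper_width: 0.0004
```

```bash
python3 -c "
from h import *
st()"
```

```text
t 13.7 man [-0.0694 -0.2544] z 0.109 rot [-179.99   -0.47  174.65] F [-13.9  -0.2] 10.2 w 0.0004 j [ -3.9  13.2 -29.1  -0.  -48.2 -91.4]
```

apply_moves(slide=[[-0.02, 0, 0], [0, 0, 0], [0.1, 0, 0], [0.15, 0, 0], [0, 0, -0.45], [0, 0, -0.45], [0, 0, -0.45], [0, 0, 0]], turn=[[0, 0, 0], [0, 0, 0], [0, 0, 0], [0, 0, 0], [0, 0, 0], [0, 0, 0], [0, 0, 0], [0, 0, 0]], jaw=[1, 1, 1, 1, 1, 1, 1, 1])

```text
time_s: 14.5
tcp_pos: [0.4476, -0.223, 0.2516]
eef_rot: [-179.9, 0.7, 174.8]
contact_force: [0.1, 0.9, -0.0]
gripper_width: 0.0008
```

apply_moves(slide=[[0.2, -0.45, 0], [0.2, -0.45, 0], [0.2, -0.45, 0], [0.1, -0.45, 0], [0.1, -0.45, 0], [0, 0, 0], [0, 0, 0]], turn=[[0, 0, 0], [0, 0, 0], [0, 0, 0], [0, 0, 0], [0, 0, 0], [0, 0, 0], [0, 0, 0]], jaw=[1, 1, 1, 1, 1, 1, 1])

```text
time_s: 15.2
tcp_pos: [0.3431, -0.4395, 0.2443]
eef_rot: [-180.0, 0.0, 174.5]
contact_force: [0.3, 0.1, -1.2]
gripper_width: 0.0005
```

```bash
python3 -c "
from h import *
st()
levers(13,('top','scene'))
a=pickle.load(open('top0.pkl','rb'))['pixels'];b=pickle.load(open('top13.pkl','rb'))['pixels']
cv2.imwrite('pics/diff.png',cv2.resize(cv2.absdiff(a,b)[120:280,80:400],None,fx=2.5,fy=2.5))
"
```

```text
t 15.2 man [-0.1687 -0.4799] z 0.2443 rot [-1.7999e+02  2.0000e-02  1.7454e+02] F [0.3 0.2] -1.2 w 0.0005 j [-31.9   9.4 -14.   -0.  -66.6 -63.6]
top bare 85 mean-stem [-0.0019  0.0563] phi 88.1 axis 89.5 [0.02  0.052]
top clear 82 mean-stem [-0.0026  0.0554] phi 87.3 axis 89.4 [0.021 0.053]
top steel 30 mean-stem [-0.0598 -0.0021] phi -2.0 axis 177.6 [0.011 0.055]
top three 68 mean-stem [-0.0023 -0.0511] phi -87.4 axis 91.3 [0.017 0.05 ]
top three 51 mean-stem [-0.0403  0.0304] phi 37.0 axis 18.8 [0.016 0.038]
scene clear 80 mean-stem [-0.0041  0.0559] phi 85.8 axis 87.8 [0.03  0.055]
scene three 62 mean-stem [-0.0041 -0.0515] phi -85.5 axis 93.9 [0.024 0.049]
```

View pics/top13.png

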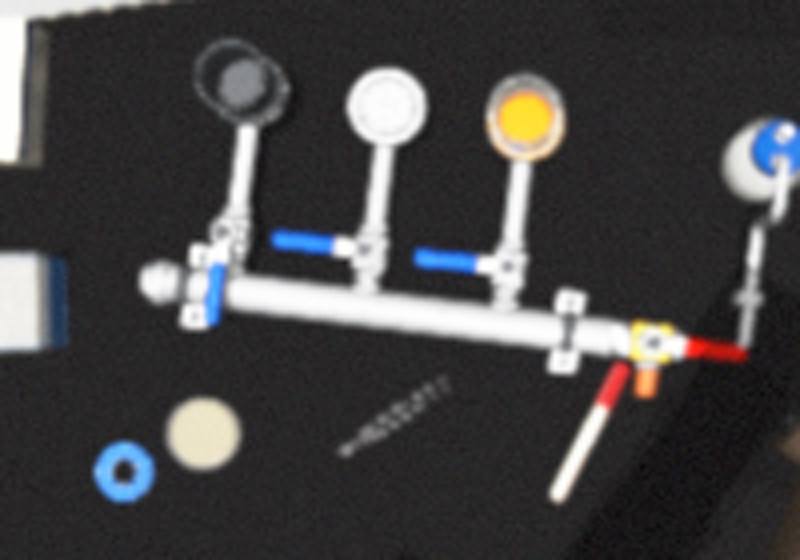

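View pics/diff.png

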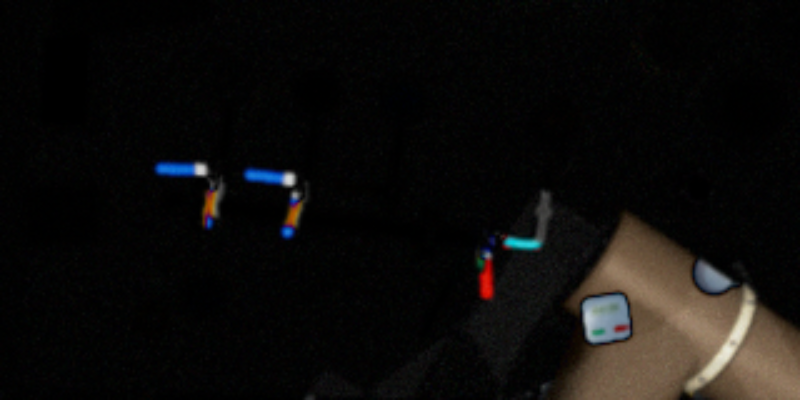

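View pics/scene13.png

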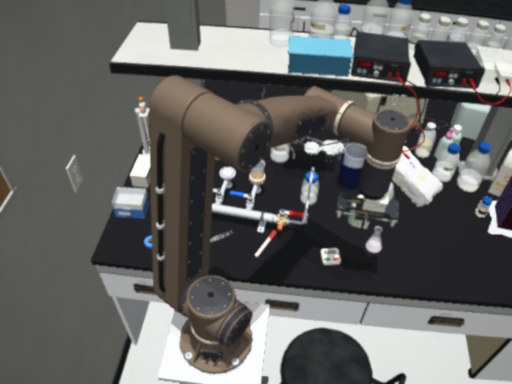

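```bash
python3 -c "
from plant import r
print(r.close_job())"
```

```text
the job is handed in; nothing more can be done
None
```

The manifold is set to draw through the steel funnel only, and the job is handed in at about 15 s of the 58 s limit. I pushed all three levers with the closed fingertips and never gripped one. In order: the bare place's valve shut, the steel funnel's valve opened, and the red three-way lever swung to the vacuum line. Each push ended with the force rising to 14–23 N at the stop.

- **Lever angles:** the last top picture shows the bare lever about 88–90° (shut), the steel lever within 2° of its pipe (open), and the red lever about 87–91° (pointing right along the line to the trap). The clear funnel's lever was untouched at about 87–89°. The 1–3° differences are within the camera calibration error.
- **Rest of the bench:** comparing the first and last top pictures over the manifold area, only the three levers had changed. The timer and conical flask were hidden under the arm in the top view. They look in place in the scene view, but I did not measure them.
- **Robot:** it ended clear of everything, with its fingertips about 0.23 m above the worktop.
- **Disagreement:** the bare lever's stop was felt about 3 mm nearer than my camera estimate. That fits the calibration tolerance, and the pictures confirm the lever reached its stop.

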